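# Offer up a welding anvil over its dowel pins

## Robot

A 6-joint arm with a two-finger parallel gripper is mounted at the origin on the work surface. World frame = base frame: x ahead of the robot, y to its left, z up, the work surface at z = 0. Lengths are in m, angles in rad, forces in N, time in s.
With the tool pointing down it reaches from about 0.3 to 0.875 m from the base axis. Payload 6.4 kg.
Tool frame: the origin (TCP) lies on the mounting face of the last link; the fingertips stand 173 mm ahead of it and the grasp point (between the pads) lies 155 mm ahead of it (ctrl.grip_point_offset is the distance from the TCP to the grasp point, in m); z points along the fingers, y is the line along which they close (so a half turn about z gives the same grasp; the last joint's range is limited). The gripper opens to 85 mm and grips with 20 to 120 N. Pads are 22 mm wide; open, the fingers measure 114 mm over their backs; the gripper's body (76 mm by 85 mm) begins 54 mm behind the grasp point. The pads swing forward as they close: fully open they stand 13 mm farther back than shut.
Start: joints at [-0.206, 0.181, 1.607, -0, 1.354, -0.206], TCP at [0.575, 0, 0.405] pointing down, gripper open.
Joint ranges: [-2.99, 2.99], [-0.89, 2.07], [0.3, 2.58], [-1.14, 4.28], [0, 2.63], [-3.12, 3.12]. Speed limits (rad/s): [2.57, 2.57, 3.01, 3.14, 3.14, 3.14].

## Interface

Orientations are given as a unit quaternion [w, x, y, z].
In Python, from bench import status, imaging, ctrl, models gives the robot as it stands.
- The arm moves only by the tool send_rows, never from a script. Its argument "commands" is a list that holds one entry, the list of rows, each a list of 6 numbers: the shift along the tool's x, y, z normalised to -1 to 1, where 1 is 3 cm, then the turn, a rotation vector about the tool's x, y, z normalised to -1 to 1, where 1 is 0.1 rad. A call has 1 to 8 rows; each row shifts and turns the commanded pose from where the row before left it, along the tool's axes as they then stand; what a row does not reach is not made up. A row lasts 1/12 s, in which the tool goes at most 41.7 mm and 7.16 degrees, less where a joint would pass 70% of its speed; a pose out of reach is approached as far as the arm can. A call with a number of a shift or a turn outside -1 to 1 is refused whole. A call with a gripper value outside its range is refused whole. "jaw" is the opening, from 0 (shut) to 1 (fully open), set as the call begins (left out, the last holds). The fingers move at their own pace and stop on an object; the grip force is fixed at half the most. Time passes only in rows, so rows that do not move let the fingers close. It gives the time, the measured TCP pose, the force, the opening and the grip force at its end, in the units of the state.
- status.get_obs(): the state, without advancing time (a new reading comes with each control period).
- imaging.camera(name): name is "scene" or "side" or "wrist"; returns a dict with "image" (480x640x3 uint8, blue, green, red), "depth" (480x640 float32, m along the optical axis (not along the pixel's ray), 0 where there is no reading), "mtx" (3x3 intrinsics, pixels), "pose" (4x4, takes a point from camera to world coordinates). Camera axes: x right, y down, z forward; pixel columns grow to the right and rows downward; lengths in m; the calibration is good to about 2 mm. A picture is of the moment at which its call begins.
- ctrl.hand_in(): hands the job in; it is judged then, once.
Trained networks look in a picture, given as the dict that the camera call returned (one of the last four; its "shot" number tells which), for a name from the list of things; names that differ only in an ending like _2 or _b are one class to them, and where a whole thing is asked for, a point or a joint stands for the part that bears it (a point fixed in the world has none). Each returns a list of dicts, best first, with "confidence" (0 to 1); they miss things now and then, are a little off and sometimes report something else, mostly with a low value. They report only what shows in the picture. A call takes as long as a camera call.
- models.recognise(picture, name): "centre" ([column, row] in pixels, amid what is visible of it).
- models.regions_of(picture, name): "region" (480x640 bool, what is visible of it) and "centre" ([column, row] in pixels, amid what is visible of it).
The state is a dict: "time_s": time; "q": joint angles; "dq": joint speeds; "joint_efforts": joint torques, N m; "eef_pos": TCP position; "eef_rot": TCP orientation; "wrist_force": force on the tool from outside, world axes, zero at the start; "torque": the same for the moment, N m; "opening": opening from 0.0 (shut) to 1.0 (fully open); "grasp_force": force on a finger pad.
Only numpy, scipy, OpenCV 4.12 (cv2) and the standard library are available. Lean on these libraries where they do the work, as an engineer would, in place of code of your own. Each camera call takes 0.05 s, during which the arm holds its last target. There are 200 camera calls.

## Task

Make the ultrasonic press safe for setting: on the push-button box press yellow (standby), then blue (setting mode), then green (dump the air), each fully down and let up again before the next, and leave the red emergency stop alone. Then pick up the aluminium anvil by its raised block, carry it over the guide fence of the drawn-out press table and hold it level above the two brass dowel pins, its underside about 10 mm above their tips and its two holes in line with them (either way round), without touching the press, so that I can slip a shim under it. Finish while still holding it there, quite still and gripped, and do not shift or tip the other things on the bench.

Things in the scene. Friction and masses are not known exactly. Their poses are not given: they have to be found in the camera images.
- yellow (a joint): travel of the yellow button: 0 up, 0.006 m fully down; a spring pushes it back up (1.5 N to start it, 5 N fully down)
- blue (a joint): travel of the blue button, as the yellow one
- green (a joint): travel of the green button, as the yellow one
- estop (a joint): travel of the red mushroom emergency stop: 0 up, 0.006 m down; leave it at 0
- yellow_top (a point): centre of the top of the yellow button, 28 mm across, pressed straight down; when up its top is 72 mm above the bench and 10 mm above its metal collar (44 mm across). The three buttons stand in a row 56 mm apart, in any order, on a light grey box 270 x 80 x 50 mm on the bench to the robot's right, its length roughly along x
- blue_top (a point): centre of the top face of the blue button, otherwise as the yellow one
- green_top (a point): centre of the top face of the green button, otherwise as the yellow one
- estop_top (a point): centre of the top of the red emergency stop, 38 mm across, on a yellow collar 54 mm across at the far end (+x) of the same box, 79 mm from the nearest button and at the buttons' height; do not press it
- anvil_center (a point): centre of the anvil, half-way up (32 mm above its underside), anvil about 0.5 kg, standing on the bench in front of the robot. Its axes: z up, x along its length. Base plate 120 (x) x 64 (y) x 14 mm; on its middle a raised block 66 (x) x 26 (y) mm that reaches from 14 to 62 mm above the underside (five 2 mm ribs on top of that): grip it across its 26 mm width (y), pads above the base plate
- hole_a (a point): mouth, on the underside of the anvil, of the hole at its -x end; the holes are 14 mm across, go right through the base plate and lie 45 mm from the centre along the anvil's x; the same end for end
- hole_b (a point): mouth, on the underside, of the hole at the anvil's +x end
- pin_a (a point): tip of the dowel pin at the -x end of the seat; pins of brass, 8 mm across, 12 mm tall, tips 116 mm above the bench, 90 mm apart, standing on a steel seat pad on the press table. Its axes are those of the table: x from pin_a to pin_b, z up, -y towards the table's front edge and fence
- pin_b (a point): tip of the dowel pin at the +x end of the seat. Two clamps with black knobs stand 112 mm either side of the seat's middle and 30 mm behind the line of the pins, tops 138 mm above the bench; the press head stands far off to the left, 0.5 m or more behind the pins
- fence (a point): middle of the top edge of the guide fence: a black bar with an orange edge, 260 mm long, 12 mm thick, along the front (-y) edge of the press table, 104 mm from the line of the pins, its top 150 mm above the bench. The table plate is 280 x 240 mm, its top 100 mm above the bench, and rides on a cream machine bed, 320 mm wide and 70 mm high, that reaches up to 160 mm in front of the fence
- hammer: shop hammer with a red handle, 300 mm long, lying at the back right; a bystander, to be left where it is (origin at the middle of its underside)
- tape: roll of yellow tape lying flat, 90 mm across, 50 mm high, right of the push-button box; a bystander, to be left where it is (origin at the middle of its underside)
- toolblock: black steel tool block with two knobs, about 60 x 55 mm, 84 mm high, behind the anvil; a bystander, to be left where it is (origin at the middle of its underside)
- hexkey: blue T-handled hex key, about 130 mm long, lying flat; a bystander, to be left where it is (origin at the middle of its underside)
- oil: white bottle with a green cap, 60 mm across, 150 mm high, on the right; a bystander, to be left where it is (origin at the middle of its underside)

How it is judged:
On the way, in this order (a step that is already met when the one before it is completed fails the run):
1. the yellow button is pressed down, the other two being up (value of joint yellow above 0.004 m and value of joint each of blue, green below 0.002 m), for 0.05 s.
2. the blue button is pressed down, the other two being up (value of joint blue above 0.004 m and value of joint each of yellow, green below 0.002 m), for 0.05 s.
3. the green button is pressed down, the other two being up (value of joint green above 0.004 m and value of joint each of yellow, blue below 0.002 m), for 0.05 s.
4. the anvil is in the grip, lifted clear of the bench, the buttons being up (height (world z) of anvil_center above 0.1 m and contact force between anvil and the fingers above 1 N and value of joint each of yellow, blue, green below 0.002 m), for 0.2 s.
At the end, for the whole second after the job is handed in: Anvil held still in the fingers, off the press, level within 0.09 rad, underside 3 to 20 mm above the pin tips, each hole within 6 mm of its pin seen from above (either way round); all buttons up; bystanders within 30 mm of where they stood (((horizontal distance between hole_a and pin_a below 0.006 m and horizontal distance between hole_b and pin_b below 0.006 m) or (horizontal distance between hole_a and pin_b below 0.006 m and horizontal distance between hole_b and pin_a below 0.006 m)) and z of hole_a in the frame of pin_a between 0.003 and 0.02 m and z of hole_b in the frame of pin_a between 0.003 and 0.02 m and angle between anvil_center's own z axis and vertical below 0.09 rad and contact force between anvil and the fingers above 1.5 N and contact force between anvil and press below 0.1 N and linear speed of anvil below 0.03 m/s and value of joint each of yellow, blue, green, estop below 0.002 m and distance of each of hammer, tape, toolblock, hexkey, oil from where it was at the start of the episode below 0.03 m); the arm keeps its last pose, push and grip.
It fails at once if the emergency stop is pressed (past 2 mm) (value of joint estop above 0.002 m).
It fails at once if two buttons are down at once (value of joint each of yellow, blue above 0.003 m or value of joint each of blue, green above 0.003 m or value of joint each of yellow, green above 0.003 m).
It fails at once if the anvil touches the press (more than 1 N) (contact force between anvil and press above 1 N).
It fails at once if a bystander is shifted by more than 30 mm or tipped over (distance of any of hammer, tape, toolblock, hexkey, oil from where it was at the start of the episode above 0.03 m or angle between any of hammer, tape, toolblock, hexkey, oil's own z axis and vertical above 0.5 rad).
It also fails if it takes over 59 s, if anything falls off the work surface, if the arm or the gripper's body presses on something with over 40 N, if the wrist force passes 120 N, or if a joint passes its speed limit or range.

## Working session

There is one attempt and no reset: what is moved stays moved. The work goes in short steps, Python scripts to look and compute and a tool call to move; the robot and the scene stay as the last step left them, time stands still between calls to the robot, and variables do not carry over. Pictures are saved under pics/ and viewed, at most 10 in all, crops included, and the job is handed in when it is done.

Besides the shell and the picture viewer there is one more tool, called after "Request:" as name([rows], argument=value, ...), one row to a line, values as JSON. send_rows: Moves the arm, as the interface text tells. Its arguments: {"type":"object","properties":{"commands":{"type":"array"},"jaw":{"type":"number"}},"required":["commands"]}

```bash
mkdir -p pics; cat > h.py <<'E'
import numpy as np, cv2
from bench import status, imaging, ctrl, models
from scipy.spatial.transform import Rotation as R
def world(p,uv,z=None):
    """pixel -> world; by depth (median 5x5) or by plane z"""
    K=p["mtx"];T=p["pose"];u,v=uv
    r=np.array([(u-K[0,2])/K[0,0],(v-K[1,2])/K[1,1],1.])
    if z is None:
        w=p["depth"][int(v)-2:int(v)+3,int(u)-2:int(u)+3];w=w[w>0]
        s=np.median(w) if w.size else np.nan
    else:
        d=T[:3,:3]@r; s=(z-T[2,3])/d[2]
    return T[:3,:3]@(r*s)+T[:3,3]
def cloud(p,m):
    v,u=np.nonzero(m&(p["depth"]>0));s=p["depth"][v,u];K=p["mtx"]
    c=np.c_[(u-K[0,2])/K[0,0]*s,(v-K[1,2])/K[1,1]*s,s]
    return c@p["pose"][:3,:3].T+p["pose"][:3,3]
def tool():
    o=status.get_obs();q=np.array(o["eef_rot"]);return np.array(o["eef_pos"]),R.from_quat(q[[1,2,3,0]]),o
E
python3 - <<'E'
from h import *
np.set_printoptions(precision=4,suppress=True)
for c in ["scene","side","wrist"]:
    p=imaging.camera(c);cv2.imwrite(f"pics/{c}1.png",p["image"])
    print(c,p["pose"][:3,3],p["pose"][:3,2])
    for n in ["yellow_top","blue_top","green_top","estop_top","anvil_center","hole_a","pin_a","fence","hammer","tape","toolblock","hexkey","oil"]:
        for d in models.recognise(p,n)[:2]: print(n,round(d["confidence"],2),np.round(d["centre"]),world(p,d["centre"]))
print(tool()[2])
E
```

```text
scene [1.0891 0.57   1.1224] [-0.3997 -0.4886 -0.7756]
yellow_top 0.41 [308. 193.] [ 0.4492 -0.2919  0.0672]
blue_top 0.53 [293. 196.] [ 0.4971 -0.3076  0.0714]
anvil_center 0.73 [332. 255.] [ 0.538  -0.0714  0.0297]
hole_a 0.65 [330. 253.] [ 0.5448 -0.0749  0.0389]
pin_a 0.58 [440. 306.] [0.4783 0.2785 0.1023]
pin_a 0.21 [232. 184.] [ 0.6193 -0.4737  0.0838]
fence 0.62 [439. 306.] [0.4788 0.2773 0.1028]
hammer 0.68 [248. 266.] [ 0.7484 -0.2104  0.0222]
tape 0.69 [284. 170.] [ 0.4014 -0.493   0.0005]
toolblock 0.84 [305. 295.] [0.7048 0.0078 0.073 ]
hexkey 0.47 [273. 251.] [ 0.6538 -0.2191  0.0055]
oil 0.72 [232. 183.] [ 0.6172 -0.4747  0.0871]
side [ 0.378  -0.8471  0.7608] [ 0.1653  0.7632 -0.6247]
yellow_top 0.53 [297. 356.] [ 0.4456 -0.3168  0.0693]
blue_top 0.77 [326. 355.] [ 0.4978 -0.3244  0.0696]
blue_top 0.41 [376. 250.] [ 0.6757 -0.0406  0.0543]
green_top 0.64 [354. 352.] [ 0.5467 -0.3293  0.0705]
green_top 0.26 [297. 352.] [ 0.4464 -0.3093  0.0706]
estop_top 0.84 [403. 350.] [ 0.6352 -0.3419  0.0707]
anvil_center 0.81 [319. 283.] [ 0.5297 -0.0983  0.0287]
hole_a 0.95 [321.
[... 857 characters left out ...]
.1222  0.0246]
toolblock 0.89 [423. 232.] [ 0.6793 -0.0237  0.0446]
hexkey 0.68 [282. 276.] [ 0.5354 -0.0736  0.0402]
hexkey 0.56 [396. 361.] [ 0.6711 -0.1998  0.0171]
oil 0.24 [283. 277.] [ 0.5371 -0.0745  0.0405]
{'time_s': 2.1, 'q': array([-0.2063,  0.1808,  1.607 , -0.    ,  1.3538, -0.2063]), 'dq': array([-0.0002,  0.    , -0.0017, -0.0008,  0.0002,  0.0006]), 'joint_efforts': array([  0.0001, -44.4833, -35.1676,  -0.0002,   0.0009,  -0.    ]), 'eef_pos': array([0.575 , 0.    , 0.4047]), 'eef_rot': array([-0.    ,  0.7071,  0.7071, -0.    ]), 'wrist_force': array([-0.2003, -0.8104,  0.0329]), 'torque': array([-0.0326, -0.0187,  0.0143]), 'grasp_force': 0.0, 'opening': 0.997009132811988}
```

View pics/scene1.png

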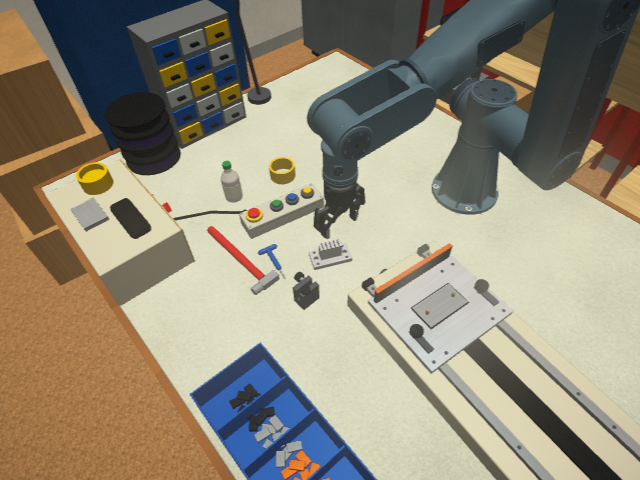

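View pics/side1.png

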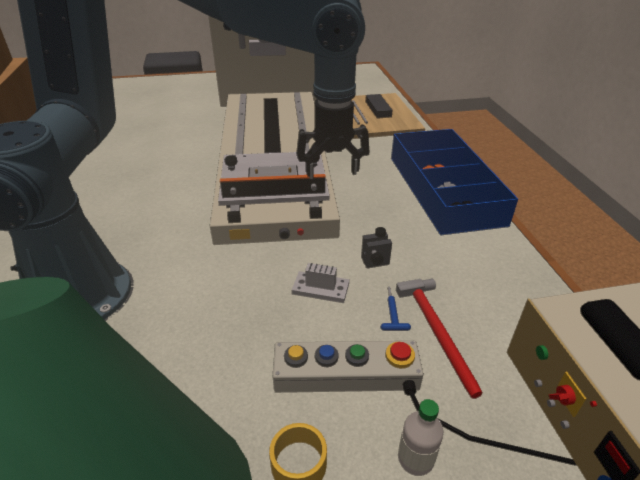

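View pics/wrist1.png

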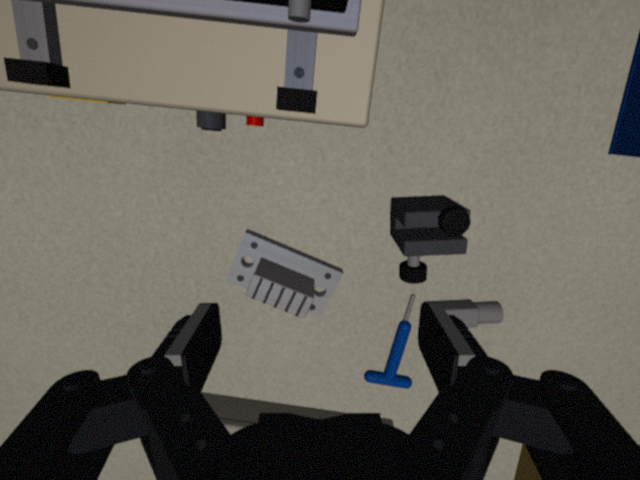

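```bash
python3 - <<'E'
from h import *
np.set_printoptions(precision=4,suppress=True)
rng={"yellow":(18,32),"blue":(105,125),"green":(45,80),"red":(0,6)}
for c,box in [("scene",(235,175,325,225)),("side",(270,335,420,368))]:
    p=imaging.camera(c);h=cv2.cvtColor(p["image"],cv2.COLOR_BGR2HSV)
    for n,(a,b) in rng.items():
        m=cv2.inRange(h,(a,110,60),(b,255,255));k=np.zeros_like(m);k[box[1]:box[3],box[0]:box[2]]=1;m*=k
        N,l,s,ce=cv2.connectedComponentsWithStats(m)
        for i in range(1,N):
            if s[i,4]>15: print(c,n,s[i],ce[i].round(1),world(p,ce[i],.070))
    # pins: brass
    if c=="scene":
        k=p["image"][280:335,405:475];cv2.imwrite("pics/pin.png",cv2.resize(k,None,fx=8,fy=8,interpolation=cv2.INTER_CUBIC))
p=imaging.camera("wrist");
g=np.ones((480,640),bool);P=cloud(p,g)
P=P[(abs(P[:,0]-.535)<.09)&(abs(P[:,1]+.075)<.08)]
for lo,hi in [(.006,.03),(.05,.08)]:
    Q=P[(P[:,2]>lo)&(P[:,2]<hi)]
    print(len(Q),np.median(Q[:,2]),cv2.minAreaRect((Q[:,:2]*1000).astype(np.float32)))
for uv in [(247,261),(320,290)]: print(world(p,uv,.014))
print(p["mtx"],tool()[2]["time_s"])
E
```

```text
scene yellow [271 175  24   9 177] [282.2 178.4] [ 0.4722 -0.3997  0.07  ]
scene yellow [303 187   9   8  55] [306.7 190.2] [ 0.4461 -0.3021  0.07  ]
scene yellow [246 209  17  14  92] [254.1 217.1] [ 0.6431 -0.3185  0.07  ]
scene blue [288 193   8   6  37] [291.5 195.9] [ 0.4993 -0.3143  0.07  ]
scene green [272 200   8   6  37] [275.9 202.5] [ 0.5547 -0.324   0.07  ]
scene red [248 208  11  10  87] [253.2 212.4] [ 0.6337 -0.3365  0.07  ]
side yellow [386 342  29  26 272] [399.2 358.6] [ 0.6231 -0.3582  0.07  ]
side yellow [288 345  16  15 190] [295.4 352. ] [ 0.444  -0.3083  0.07  ]
side blue [320 345  14  13 140] [326.3 350.9] [ 0.4991 -0.3166  0.07  ]
side green [351 345  14  12 123] [357.2 350.3] [ 0.5542 -0.3261  0.07  ]
side red [391 342  20  18 284] [400.4 350.5] [ 0.631  -0.3416  0.07  ]
3588 0.014631390598568828 ((534.859375, -86.92569732666016), (65.54814147949219, 120.1895980834961), 65.43885803222656)
1802 0.06258676432861174 ((534.8978881835938, -86.36139678955078), (27.01087760925293, 66.03465270996094), 64.67607879638672)
[ 0.4938 -0.0674  0.014 ]
[ 0.5762 -0.1038  0.014 ]
[[344.1901   0.     319.3312]
 [  0.     344.1901 237.1035]
 [  0.       0.       1.    ]] 2.25
```

View pics/pin.png

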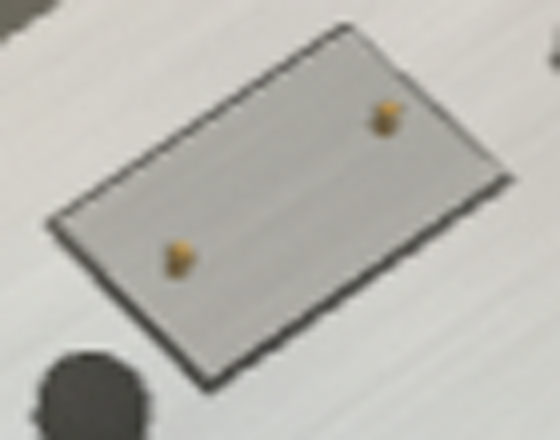

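Request:
send_rows([
  [[-0.85,-0.36,0.36,0,0,0],[-0.85,-0.36,0.36,0,0,0],[-0.85,-0.36,0.36,0,0,0],[-0.85,-0.36,0.36,0,0,0],[-0.85,-0.36,0.36,0,0,0],[-0.85,-0.36,0.36,0,0,0],[-0.85,-0.36,0.36,0,0,0],[-0.85,-0.36,0.36,0,0,0]],
], jaw=0)

```text
time_s: 2.92
eef_pos: [0.488, -0.2051, 0.318]
eef_rot: [0.0, 0.707, 0.707, 0.0]
wrist_force: [0.7, -0.6, 0.4]
opening: 0.0
grasp_force: 0.0
```

Request:
send_rows([
  [[-0.85,-0.36,0.36,0,0,0],[-0.85,-0.36,0.36,0,0,0],[-0.85,-0.36,0.36,0,0,0],[-0.82,-0.37,0.36,0,0,0],[0,0,0,0,0,0],[0,0,0,0,0,0]],
])

```text
time_s: 3.42
eef_pos: [0.4444, -0.3061, 0.2744]
eef_rot: [-0.001, 0.708, 0.706, 0.0]
wrist_force: [-0.4, 0.2, 0.4]
opening: 0.003
grasp_force: 0.0
```

```bash
python3 - <<'E'
from h import *
np.set_printoptions(precision=4,suppress=True)
rng={"yellow":(18,32),"blue":(105,125),"green":(45,80)}
p=imaging.camera("wrist");cv2.imwrite("pics/w2.png",p["image"]);h=cv2.cvtColor(p["image"],cv2.COLOR_BGR2HSV)
for n,(a,b) in rng.items():
    m=cv2.inRange(h,(a,110,60),(b,255,255));N,l,s,ce=cv2.connectedComponentsWithStats(m)
    for i in range(1,N):
        if s[i,4]>60: print(n,s[i],ce[i].round(1),world(p,ce[i],.071))
t,r,o=tool();print(t,r.as_matrix(),o["opening"],o["time_s"])
p=imaging.camera("scene")
for uv in [(453.4,293.1),(427.6,311.2)]: print(world(p,uv,.116))
E
```

```text
yellow [ 294  247   50   46 1783] [319.  269.9] [ 0.4444 -0.3016  0.071 ]
yellow [ 574  273   66   84 2559] [602.4 308.8] [ 0.6054 -0.3262  0.071 ]
yellow [312 383  15  36 381] [319.4 402.5] [ 0.4442 -0.3925  0.071 ]
blue [608 117  32  29 723] [625.1 130.3] [ 0.5916 -0.2292  0.071 ]
blue [ 393  266   50   48 1769] [417.2 290.2] [ 0.4991 -0.3141  0.071 ]
green [ 490  286   48   42 1531] [513.4 306.4] [ 0.5545 -0.3245  0.071 ]
[ 0.4449 -0.3053  0.275 ] [[ 0.0014  1.     -0.0002]
 [ 1.     -0.0014  0.0007]
 [ 0.0007 -0.0002 -1.    ]] 0.003554306429798926 3.4667
[0.4298 0.2793 0.116 ]
[0.52   0.2716 0.116 ]
```

View pics/w2.png

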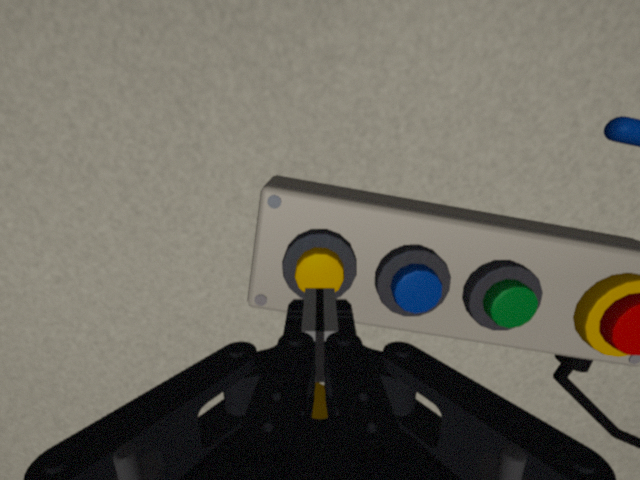

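Request:
send_rows([
  [[0,0,0.7,0,0,0],[0,0,0.3,0,0,0],[0,0,0.18,0,0,0],[0,0,0,0,0,0],[0,0,0,0,0,0]],
])

```text
time_s: 3.93
eef_pos: [0.4456, -0.3041, 0.2401]
eef_rot: [-0.001, 0.707, 0.708, 0.0]
wrist_force: [-2.2, 3.1, 4.4]
opening: -0.002
grasp_force: 2.2
```

```bash
python3 - <<'E'
from h import *
t,r,o=tool();print(t,o["wrist_force"],o["time_s"])
E
```

```text
[ 0.44558136 -0.3040713   0.24013566] [-2.19353537  3.10309137  4.37539216] 3.9333
```

Request:
send_rows([
  [[0,0,0.05,0,0,0],[0,0,0,0,0,0],[0,0,-0.5,0,0,0],[0,0,-0.7,0,0,0],[-0.16,0.9,0,0,0,0],[-0.16,0.9,0,0,0,0],[0,0,0,0,0,0],[0,0,0.3,0,0,0]],
])

```text
time_s: 4.6
eef_pos: [0.5008, -0.3147, 0.2669]
eef_rot: [0.002, 0.706, 0.708, 0.0]
wrist_force: [-0.3, 0.0, 0.2]
opening: 0.006
grasp_force: 0.0
```

Request:
send_rows([
  [[0,0,0.5,0,0,0],[0,0,0.3,0,0,0],[0,0,0.11,0,0,0],[0,0,0,0,0,0],[0,0,0,0,0,0]],
])

```text
time_s: 5.02
eef_pos: [0.4986, -0.314, 0.2393]
eef_rot: [-0.001, 0.707, 0.707, 0.0]
wrist_force: [-5.1, 5.5, 18.5]
opening: 0.004
grasp_force: 8.7
```

Request:
send_rows([
  [[0,0,-0.5,0,0,0],[0,0,-0.7,0,0,0],[-0.16,0.92,0,0,0,0],[-0.16,0.92,0,0,0,0],[0,0,0,0,0,0],[0,0,0.5,0,0,0],[0,0,0.4,0,0,0],[0,0,0.2,0,0,0]],
])

```text
time_s: 5.68
eef_pos: [0.5533, -0.3236, 0.2388]
eef_rot: [-0.002, 0.707, 0.707, -0.0]
wrist_force: [-5.3, 7.2, 41.7]
opening: 0.004
grasp_force: 22.3
```

Request:
send_rows([
  [[0,0,0.08,0,0,0],[0,0,0,0,0,0],[0,0,0,0,0,0]],
])

```text
time_s: 5.93
eef_pos: [0.5533, -0.3237, 0.2393]
eef_rot: [-0.002, 0.707, 0.707, -0.0]
wrist_force: [-6.7, 6.0, 13.6]
opening: -0.0
grasp_force: 6.8
```

Request:
send_rows([
  [[0,0,-0.5,0,0,0],[0,0,-0.9,0,0,0],[0,0,-0.9,0,0,0],[0,0,-0.9,0,0,0],[0.8,-0.06,0,0,0,0],[0.9,-0.06,0,0,0,0],[0.9,-0.06,0,0,0,0],[0.9,-0.06,0,0,0,0]],
])

```text
time_s: 6.6
eef_pos: [0.5458, -0.2182, 0.3335]
eef_rot: [-0.001, 0.707, 0.707, -0.0]
wrist_force: [0.7, 1.3, 0.2]
opening: 0.002
grasp_force: 0.0
```

Request:
send_rows([
  [[0.9,-0.06,0,0,0,0],[0.9,-0.06,0,0,0,0],[0.9,-0.06,0,0,0,0],[0.9,-0.1,0,0,0,0],[0.8,-0.1,0,0,0,-0.6],[0,0,0,0,0,-0.9],[0,0,0,0,0,-0.95],[0,0,0,0,0,-0.95]],
], jaw=1)

```text
time_s: 7.27
eef_pos: [0.5347, -0.0865, 0.3335]
eef_rot: [-0.001, 0.575, 0.818, -0.0]
wrist_force: [-0.0, -1.3, -0.3]
opening: 1.0
grasp_force: 0.0
```

Request:
send_rows([
  [[0,0,0,0,0,-0.95],[0,0,0,0,0,-0.95],[0,0,0,0,0,-0.95],[0,0,0,0,0,-0.95],[0,0,0,0,0,-0.95],[0,0,0,0,0,-0.95],[0,0,0,0,0,-0.95],[0,0,0,0,0,-0.95]],
])

```text
time_s: 7.93
eef_pos: [0.5347, -0.0873, 0.3334]
eef_rot: [-0.001, 0.231, 0.973, 0.0]
wrist_force: [0.1, 0.7, -0.5]
opening: 1.002
grasp_force: 0.0
```

Request:
send_rows([
  [[0,0,0,0,0,-0.43],[0,0,0,0,0,0],[0,0,0,0,0,0]],
])

```text
time_s: 8.18
eef_pos: [0.535, -0.0873, 0.3337]
eef_rot: [-0.001, 0.213, 0.977, 0.0]
wrist_force: [-0.3, -0.4, 0.1]
opening: 1.003
grasp_force: 0.0
```

```bash
cat > anv.py <<'E'
from h import *
np.set_printoptions(precision=4,suppress=True)
p=imaging.camera("wrist");cv2.imwrite("pics/w3.png",p["image"])
P=cloud(p,np.ones((480,640),bool))
P=P[(abs(P[:,0]-.535)<.075)&(abs(P[:,1]+.086)<.065)]
for lo,hi in [(.008,.03),(.05,.085)]:
    Q=P[(P[:,2]>lo)&(P[:,2]<hi)]
    print(len(Q),np.median(Q[:,2]),Q[:,2].max(),cv2.minAreaRect((Q[:,:2]*1000).astype(np.float32)))
t,r,o=tool();print(t,r.as_matrix(),o["opening"],o["time_s"],np.degrees(np.arctan2(*r.as_matrix()[[1,0],1])))
E
python3 anv.py
```

```text
6521 0.014512194778540932 0.02987399917442235 ((535.1206665039062, -86.6231460571289), (64.18212127685547, 120.63400268554688), 65.48690795898438)
3044 0.06269171717896757 0.0663923271493323 ((534.5623779296875, -86.37519836425781), (25.927507400512695, 65.90521240234375), 65.9249496459961)
[ 0.5352 -0.0873  0.3339] [[-0.9091  0.4166 -0.0013]
 [ 0.4166  0.9091  0.0004]
 [ 0.0013 -0.0001 -1.    ]] 1.0028759252283785 8.2333 65.38125557659104
```

View pics/w3.png

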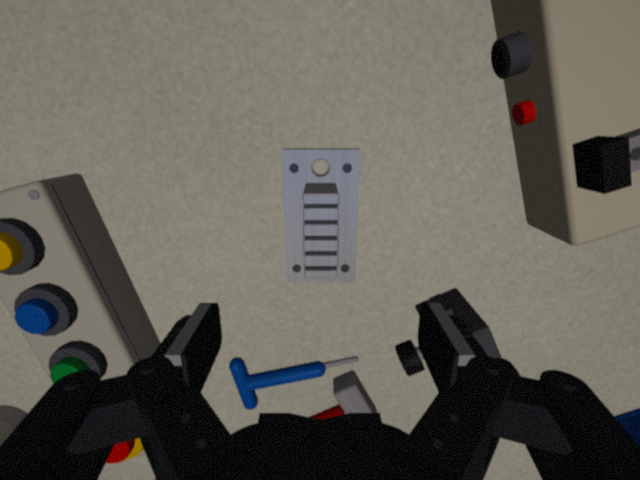

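Request:
send_rows([
  [[0,0,0.8,0,0,0],[0,0,0.9,0,0,0],[0,0,0.9,0,0,0],[0,0,0.9,0,0,0],[0,0,0.7,0,0,0],[0,0,0.43,0,0,0],[0,0,0,0,0,0]],
])

```text
time_s: 8.82
eef_pos: [0.5341, -0.0868, 0.1925]
eef_rot: [-0.003, 0.213, 0.977, 0.0]
wrist_force: [-0.6, 0.6, -0.5]
opening: 1.0
grasp_force: 0.0
```

Request:
send_rows([
  [[0,0,0,0,0,0],[0,0,0,0,0,0],[0,0,0,0,0,0],[0,0,0,0,0,0],[0,0,0,0,0,0],[0,0,0,0,0,0],[0,0,0,0,0,0],[0,0,0,0,0,0]],
], jaw=0)

```text
time_s: 9.48
eef_pos: [0.5363, -0.0873, 0.1968]
eef_rot: [0.001, 0.212, 0.977, -0.0]
wrist_force: [-0.2, 0.8, 6.4]
opening: 0.296
grasp_force: 59.8
```

Request:
send_rows([
  [[0,0,-0.4,0,0,0],[0,0,-0.8,0,0,0],[0,0,-0.9,0,0,0],[0,0,-0.9,0,0,0],[0,0,-0.9,0,0,0],[0,0,-0.9,0,0,0],[0,0,-0.9,0,0,0],[0,0,-0.9,0,0,0]],
])

```text
time_s: 10.15
eef_pos: [0.5348, -0.087, 0.3945]
eef_rot: [-0.001, 0.212, 0.977, 0.0]
wrist_force: [-0.1, -0.3, -5.3]
opening: 0.296
grasp_force: 59.9
```

Request:
send_rows([
  [[0,0,0,0,0,-0.6],[0,0,0,0,0,-0.8],[0,0,0,0,0,-0.8],[0,0,0,0,0,-0.8],[0,0,0,0,0,-0.45],[0,0,0,0,0,0],[0,0,0,0,0,0]],
])

```text
time_s: 10.73
eef_pos: [0.5352, -0.0871, 0.3932]
eef_rot: [-0.001, 0.042, 0.999, 0.0]
wrist_force: [0.8, -0.2, -5.6]
opening: 0.298
grasp_force: 60.2
```

```bash
python3 - <<'E'
from h import *
np.set_printoptions(precision=4,suppress=True)
p=imaging.camera("wrist");cv2.imwrite("pics/w4.png",p["image"])
t,r,o=tool();print(t,r.as_matrix(),o["opening"],o["grasp_force"],o["time_s"])
P=cloud(p,np.ones((480,640),bool));L=r.inv().apply(P-t)
Q=L[(abs(L[:,0])<.09)&(abs(L[:,1])<.05)&(L[:,2]>.15)&(L[:,2]<.23)]
print(np.histogram(Q[:,2],np.arange(.15,.232,.005)))
g=r.inv().apply(np.array([[.475,.2755,.116]])-t);print("pins mid in tool",g)
E
```

```text
[ 0.5353 -0.0872  0.3932] [[-0.9964  0.0843 -0.0012]
 [ 0.0843  0.9964  0.0004]
 [ 0.0012  0.0003 -1.    ]] 0.29797599021670745 60.17808437347412 10.7833
(array([  623,   555,   453,   296,   202,   190, 12588,   296,   283,
          33,     0,     0,     0,     0,     0,     0]), array([0.15 , 0.155, 0.16 , 0.165, 0.17 , 0.175, 0.18 , 0.185, 0.19 ,
       0.195, 0.2  , 0.205, 0.21 , 0.215, 0.22 , 0.225, 0.23 ]))
pins mid in tool [[0.0904 0.3562 0.2775]]
```

View pics/w4.png

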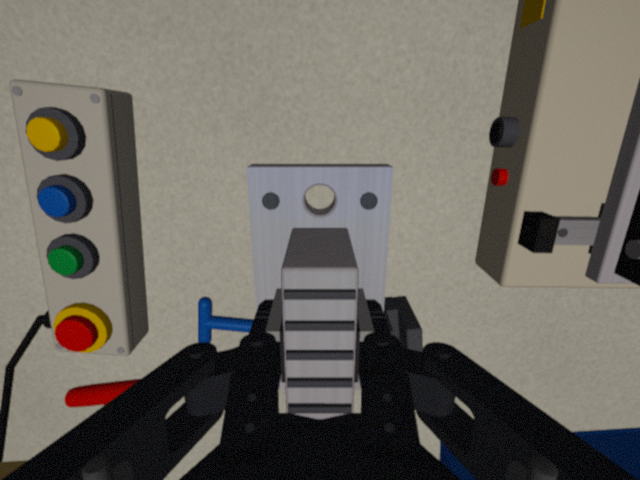

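Request:
send_rows([
  [[0.25,0.5,0,0,0,0],[0.4,0.9,0,0,0,0],[0.4,0.9,0,0,0,0],[0.4,0.9,0,0,0,0],[0.4,0.9,0,0,0,0],[0.4,0.9,0,0,0,0],[0.4,0.9,0,0,0,0],[0.36,0.8,0,0,0,0]],
])

```text
time_s: 11.45
eef_pos: [0.461, 0.1223, 0.3936]
eef_rot: [-0.0, 0.042, 0.999, 0.0]
wrist_force: [0.5, 0.8, -5.8]
opening: 0.295
grasp_force: 60.4
```

Request:
send_rows([
  [[0,0,0,0,0,0],[0,0,0,0,0,0],[0,0,0,0,0,0]],
])

```text
time_s: 11.7
eef_pos: [0.4621, 0.1206, 0.3937]
eef_rot: [0.0, 0.041, 0.999, -0.0]
wrist_force: [0.3, 0.3, -5.0]
opening: 0.297
grasp_force: 61.0
```

```bash
python3 - <<'E'
from h import *
np.set_printoptions(precision=4,suppress=True)
p=imaging.camera("wrist");s=p["image"];cv2.imwrite("pics/w5.png",s)
t,r,o=tool();print(t,r.as_matrix(),o["grasp_force"],o["time_s"])
h=cv2.cvtColor(s,cv2.COLOR_BGR2HSV)
m=cv2.inRange(h,(8,90,60),(28,255,255));N,l,st,ce=cv2.connectedComponentsWithStats(m)
for i in range(1,N):
    if st[i,4]>20: print(st[i],ce[i].round(1),world(p,ce[i],.114),world(p,ce[i]))
# anvil plate in tool frame
P=cloud(p,np.ones((480,640),bool));L=r.inv().apply(P-t)
Q=L[(L[:,2]>.178)&(L[:,2]<.185)&(abs(L[:,0])<.09)&(abs(L[:,1])<.05)]
print("plate",Q.min(0),Q.max(0),np.median(Q[:,2]));A=Q[(Q[:,0]>.04)];print(np.percentile(A[:,1],[1,99]))
# hole: bright-free blob via depth > plate
K=p["depth"];g=cv2.cvtColor(s,cv2.COLOR_BGR2GRAY)
E
```

```text
[0.4624 0.1202 0.3937] [[-0.9965  0.0833  0.0002]
 [ 0.0833  0.9965 -0.0004]
 [-0.0003 -0.0004 -1.    ]] 61.031073331832886 11.75
[ 383   22   46  316 6245] [403.6 164.1] [0.4147 0.1843 0.114 ] [0.4099 0.1758 0.151 ]
[527 168  13  12 102] [533.4 173.4] [0.4291 0.2771 0.114 ] [0.4289 0.2766 0.1148]
[504 279  12  12  96] [509.5 285.2] [0.5173 0.268  0.114 ] [0.5174 0.2682 0.1137]
plate [-0.0577 -0.032   0.178 ] [0.0627 0.0323 0.185 ] 0.18233027212690778
[-0.0312  0.0316]
```

View pics/w5.png

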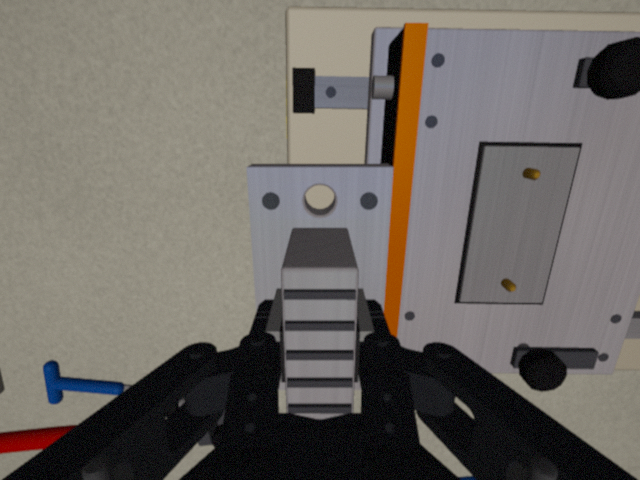

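```bash
cat > fit.py <<'E'
from h import *
np.set_printoptions(precision=4,suppress=True)
p=imaging.camera("wrist");s=p["image"];t,r,o=tool()
h=cv2.cvtColor(s,cv2.COLOR_BGR2HSV)
m=cv2.inRange(h,(8,90,60),(28,255,255));N,l,st,ce=cv2.connectedComponentsWithStats(m)
for i in range(1,N):
    if st[i,4]>20:
        C=cloud(p,l==i)
        if st[i,4]<1000:
            T=C[C[:,2]>.1145];print("pin",len(C),C[:,2].min(),C[:,2].max(),"all",C.mean(0),"top",len(T),T.mean(0))
        else:
            T=C[C[:,2]>.147];vx,vy,x0,y0=cv2.fitLine(T[:,:2].astype(np.float32),2,0,.01,.01).ravel()
            print("fence z",np.median(T[:,2]),"ang",np.degrees(np.arctan(vy/vx)),"pt",x0,y0,"ends",T[T[:,0].argmin()],T[T[:,0].argmax()])
            n=np.array([-vy,vx])*np.sign(vx);T2=(T[:,:2]-[x0,y0])@n;print("width",np.percentile(T2,[2,98]),"mid pinline at",np.array([x0,y0])+n*.104)
# hole: bench/table seen through; contour of plate hole
g=cv2.medianBlur(cv2.cvtColor(s,cv2.COLOR_BGR2GRAY),3)[175:225,295:345]
c=cv2.HoughCircles(g,cv2.HOUGH_GRADIENT_ALT,1,20,param1=80,param2=.5,minRadius=10,maxRadius=22)
print("circ",c)
if c is not None:
    u=c[0,0,:2]+[295,175];zt=t[2]-.182
    print("hole tool",r.inv().apply(world(p,u,zt)-t))
print(t,o["time_s"])
E
python3 fit.py
```

```text
fence z 0.1508856620742739 ang -5.3327622 pt 0.41476196 0.17522813 ends [0.3345 0.1776 0.1495] [0.5321 0.1693 0.1501]
width [-0.0059  0.0062] mid pinline at [0.4244 0.2788]
pin 107 0.10554214557766295 0.1177260462496526 all [0.429  0.277  0.1141] top 58 [0.4297 0.2776 0.1158]
pin 102 0.10496553940942838 0.11757955702117795 all [0.5178 0.2682 0.113 ] top 42 [0.5189 0.2684 0.1158]
circ [[[24.     25.     15.7914]]]
hole tool [ 0.0478 -0.0002  0.182 ]
[0.4625 0.1199 0.3936] 11.8
```

Request:
send_rows([
  [[-0.05,0.5,0,0,0,0.09],[0,0.9,0,0,0,0],[0,0.9,0,0,0,0],[0,0.9,0,0,0,0],[0,0.9,0,0,0,0],[0,0.7,0,0,0,0],[0,0.35,0,0,0,0],[0,0,0,0,0,0]],
])

```text
time_s: 12.47
eef_pos: [0.4783, 0.2752, 0.3933]
eef_rot: [-0.0, 0.046, 0.999, 0.0]
wrist_force: [-0.4, 0.1, -5.5]
opening: 0.301
grasp_force: 61.5
```

Request:
send_rows([
  [[0,0,0.5,0,0,0],[0,0,0.6,0,0,0],[0,0,0.4,0,0,0],[0,0,0,0,0,0],[0,0,0,0,0,0],[0,0,0,0,0,0]],
])

```text
time_s: 12.97
eef_pos: [0.4784, 0.2738, 0.3494]
eef_rot: [0.0, 0.046, 0.999, 0.0]
wrist_force: [0.4, -0.4, -5.8]
opening: 0.295
grasp_force: 61.3
```

```bash
python3 fit.py; python3 - <<'E'
from h import *
np.set_printoptions(precision=4,suppress=True)
t,r,o=tool();print(r.as_matrix(),o["grasp_force"])
p=imaging.camera("scene");k=p["image"][230:350,370:530]
q=imaging.camera("side");j=q["image"][90:210,200:360]
w=imaging.camera("wrist")["image"][100:340,230:550]
cv2.imwrite("pics/mix.png",np.vstack([np.hstack([cv2.resize(a,(400,300),interpolation=cv2.INTER_CUBIC) for a in (k,j)]),np.hstack([cv2.resize(w,(400,300)),np.zeros((300,400,3),np.uint8)])]))
E
```

```text
fence z 0.15091959571219327 ang -5.674484 pt 0.41906053 0.17600584 ends [0.3394 0.1784 0.1492] [0.5351 0.1571 0.1504]
width [-0.007   0.0057] mid pinline at [0.4293 0.2795]
pin 189 0.0006211905199854928 0.014588968905133948 all [0.8249 0.6294 0.0059] top 0 [nan nan nan]
circ [[[24.     25.     16.0945]]]
hole tool [ 0.0479 -0.0007  0.1819]
[0.4785 0.2739 0.3498] 13.0167
[[-0.9957  0.0923  0.0018]
 [ 0.0923  0.9957  0.0005]
 [-0.0018  0.0006 -1.    ]] 61.28079414367676fit.py:10: RuntimeWarning: Mean of empty slice.
  T=C[C[:,2]>.1145];print("pin",len(C),C[:,2].min(),C[:,2].max(),"all",C.mean(0),"top",len(T),T.mean(0))
  ret = um.true_divide(
```

View pics/mix.png

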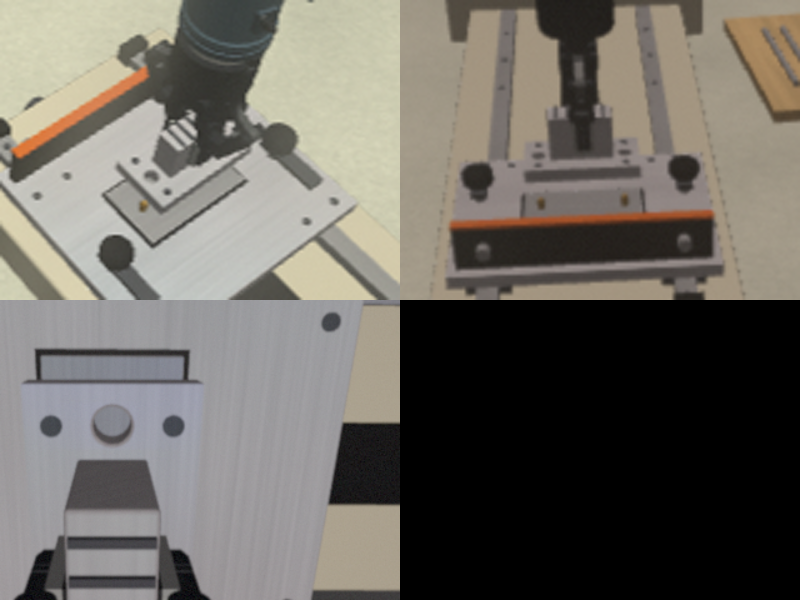

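Request:
send_rows([
  [[0.05,0.01,0.3,0,0,0],[0,0,0.4,0,0,0],[0,0,0.22,0,0,0],[0,0,0,0,0,0],[0,0,0,0,0,0],[0,0,0,0,0,0],[0,0,0,0,0,0]],
])

```text
time_s: 13.75
eef_pos: [0.4767, 0.2747, 0.3214]
eef_rot: [0.0, 0.046, 0.999, 0.0]
wrist_force: [0.9, -0.3, -5.3]
opening: 0.297
grasp_force: 61.4
```

```bash
python3 - <<'E'
from h import *
np.set_printoptions(precision=4,suppress=True)
t,r,o=tool();print(t,r.as_matrix(),o["grasp_force"],o["time_s"])
p=imaging.camera("scene");k=p["image"][260:340,400:480]
q=imaging.camera("side");j=q["image"][120:200,240:320]
W=imaging.camera("wrist");w=W["image"][150:250,270:370]
R4=lambda a:cv2.resize(a,(400,400),interpolation=cv2.INTER_CUBIC)
cv2.imwrite("pics/mix2.png",cv2.resize(np.hstack([R4(k),R4(w)]),(800,400)))
# anvil as seen by scene camera: plate + block top cloud
P=cloud(p,np.ones((480,640),bool));P=P[(abs(P[:,0]-.475)<.09)&(abs(P[:,1]-.2745)<.06)]
zu=t[2]-.196
Q=P[abs(P[:,2]-zu-.014)<.004];print("scene plate",len(Q),np.median(Q[:,2]),cv2.minAreaRect((Q[:,:2]*1000).astype(np.float32)))
P=cloud(q,np.ones((480,640),bool));P=P[(abs(P[:,0]-.475)<.09)&(abs(P[:,1]-.2745)<.06)]
Q=P[abs(P[:,2]-zu-.014)<.004];print("side plate",len(Q),np.median(Q[:,2]),cv2.minAreaRect((Q[:,:2]*1000).astype(np.float32)))
E
```

```text
[0.4767 0.2747 0.3214] [[-0.9958  0.0917  0.0007]
 [ 0.0917  0.9958  0.0003]
 [-0.0007  0.0003 -1.    ]] 61.39761686325073 13.75
scene plate 457 0.138650457425184 ((474.31500244140625, 275.98486328125), (65.37191772460938, 122.92959594726562), 84.73917388916016)
side plate 297 0.13665279879188608 ((474.8684997558594, 272.2881164550781), (67.89603424072266, 118.12077331542969), 85.72764587402344)
```

View pics/mix2.png

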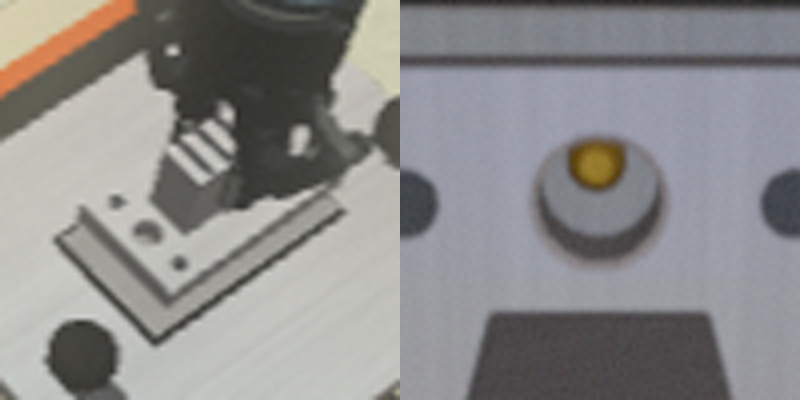

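```bash
python3 - <<'E'
from h import *
np.set_printoptions(precision=4,suppress=True)
t,r,o=tool();p=imaging.camera("wrist")
h=cv2.cvtColor(p["image"],cv2.COLOR_BGR2HSV);m=cv2.inRange(h,(12,110,120),(32,255,255))
k=np.zeros_like(m);k[175:225,295:345]=1;v,u=np.nonzero(m*k);c=(u.mean(),v.mean())
w=world(p,c,.116);print(len(u),c,w,r.inv().apply(w-t))
w=world(p,(319.5,200.),t[2]-.182);print("hole",w,r.inv().apply(w-t),o["time_s"])
E
```

```text
59 (np.float64(318.64406779661016), np.float64(191.05084745762713)) [0.4296 0.2785 0.116 ] [ 0.0472 -0.0006  0.2054]
hole [0.4293 0.2789 0.1394] [ 0.0476 -0.0002  0.182 ] 13.9
```

```bash
python3 -c "
from bench import ctrl
print(ctrl.hand_in())"
```

```text
the job is handed in; nothing more can be done
None
```

I pressed yellow, blue and green in that order, left the emergency stop alone, and handed in with the anvil gripped, still and level. Its underside is about 9–10 mm above the pin tips, and the hole I could see is within about 0.5 mm of its pin; I couldn't see the other directly, but from the fence angle and the measured pins it should be within 1–2 mm (the hand-in returned no verdict).

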